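# Screw a waste canister's top round to its tray and push a tin through the flap

## Task

The top of the waste canister is partly unscrewed: screw it clockwise until its orange flap port squarely faces the infeed tray, and stop there (there is no hard stop; do not over-tighten it well past that point). Then push the out-of-date tin along the tray and in through the flap, so that it drops into the canister and the flap swings shut behind it, with the port still facing the tray. Leave the mug, jar and bowl where they stand.

Things in the scene. Friction and masses are not known exactly. Their poses are not given: they have to be found in the camera images.
- canister: Fixed steel canister on the counter: a round drum, 156 mm outer diameter, 110 mm high, open at the top under its screwed top. Origin: on the drum's axis, at counter height; z up. Its own -x axis is the direction in which the infeed tray runs away from the drum.
- tray (a point): Middle of the aluminium infeed tray's floor, which is fixed to the canister, 115 mm above the counter. The tray runs straight out, from 92 to 345 mm from the drum's axis, 74 mm wide inside; its side guides are 20 mm high (tops 135 mm above the counter); its outer end is open.
- head (a joint): Turn of the white screwed top about the drum's vertical axis, rad. 0: the port squarely faces the tray. Starts negative (unscrewed) and grows as it is turned clockwise seen from above; 1 rad lowers it 1.6 mm. Range -3.3 to 0.9, no stop or click at 0. Stays where left: thread friction 0.4 N m plus 0.25 N m per rad/s, about 4 to 6 N at a wing.
- head_top (a point): Centre of the clear closed cover of the screwed top (176 mm in diameter), on the drum's axis, 198 mm above the counter at turn 0. Four green upright wings stand out from the top's side at 45, 135, 225 and 315 degrees round from the port: 12 mm thick, from 88 to 131 mm from the axis, 145 to 190 mm above the counter at turn 0; room to push them from above with shut fingers.
- port (a point): Centre of the opening in the side of the top, on its outer face, 88 mm from the drum's axis. 66 mm wide, 71 mm high, orange frame (outer face 90 mm, drum's inner lip 74 mm from the axis); at turn 0 it spans 112 to 183 mm above the counter. Its own -x points out. Tipped half in, the tin can wedge: its rear end must be pushed past the lip, about 30 mm inside the frame, with fingertips leaning in under the frame's top bar.
- flap (a joint): Grey flap just inside the port, 63 mm wide and 64 mm high, hinged along its upper edge; rad, 0 shut, grows as it swings inward, up to 1.5. A light spring (0.010 N m when shut, 0.022 N m wide open) and its own weight (20 g) shut it; pushing it open with the tin takes up to about 3 N.
- tin_center (a point): Centre of the loose out-of-date food tin: a closed cylinder of 48 mm diameter and 84 mm length, steel with a red label, 90 to 185 g, lying on the tray with its axis (own x) along the tray, centre 190 to 255 mm from the drum's axis. Its centre is 24 mm above the tray floor.
- mug: White mug, 80 mm in diameter, 92 mm high, standing; origin at the centre of its underside. Leave alone.
- jar: Glass jar with wooden cap, 76 mm in diameter, 115 mm high, standing; origin at the centre of its underside. Leave alone.
- bowl: Blue bowl, 110 mm in diameter, 50 mm high, standing; origin at the centre of its underside. Leave alone.
Things that resemble listed ones, but are neither listed nor needed, are in the scene too. There is more than one size of the part that bears tin_center; the job needs the smaller.

How it is judged:
By the outcome, as a careful person would: the job done as asked, in the order asked, and still so for the second after the job is handed in, with the robot touching nothing.
It also fails if it takes over 72 s, if anything falls off the work surface, if the arm or the gripper's body presses on something with over 40 N, if the wrist force passes 120 N, or if a joint passes its speed limit or range.

## Robot

A 6-joint arm with a two-finger parallel gripper is mounted at the origin on the work surface. World frame = base frame: x ahead of the robot, y to its left, z up, the work surface at z = 0. Lengths are in mm, angles in rad, forces in N, time in s.
With the tool pointing down it reaches from about 300 to 775 mm from the base axis. Payload 14.6 kg.
Tool frame: the origin (TCP) lies between the finger pads; the fingertips stand 19 mm ahead of it and the grasp point (between the pads) is the TCP; z points along the fingers, y is the line along which they close (so a half turn about z gives the same grasp; the last joint's range is limited). The gripper opens to 94 mm and grips with 3 to 60 N. Pads are 16 mm wide; open, the fingers measure 119 mm over their backs; the gripper's body (75 mm by 177 mm) begins 78 mm behind the grasp point.
Start: joints at [1.123, 0.3, 1.521, -0, 1.321, -0.067], TCP at [204.411, 510.593, 187.246] pointing down, gripper open.
Joint ranges: [-3.03, 3.03], [-0.79, 2.21], [0.23, 2.52], [-1.04, 4.18], [0, 3.07], [-2.55, 2.55]. Speed limits (rad/s): [2.22, 2.22, 2.57, 3.14, 3.14, 3.14].

## Interface

Orientations are given as [roll, pitch, yaw] about the fixed x, y, z axes, in that order (R = Rz(yaw) Ry(pitch) Rx(roll)).
In Python, from cell import monitor, imaging, job, find_in, trace gives the robot as it stands. The module is installed in compiled form; this text tells all that it offers.
- The arm moves only by the tool arm_command, never from a script. Its argument "steps" is a list of rows, each a list of 5 numbers: the opening, from 0 (shut) to 1 (fully open), then the shift along the tool's x, y, z in mm, then the turn about the tool's z in degrees. In form: [[gripper, dx, dy, dz, turn], ...]. A call has 1 to 20 rows; each row is the pose to reach, as a shift and turn from the pose commanded when the call began, along the tool's axes at that moment; what a row does not reach only later rows make up. A row lasts 1/8 s, in which the tool goes at most 62.5 mm and 10.7 degrees, less where a joint would pass 70% of its speed; a pose out of reach is approached as far as the arm can. A call with a gripper value outside its range is refused whole. The fingers move at their own pace and stop on an object; "force" is the grip in N (left out, the last holds). Time passes only in rows, so rows that repeat a pose let the fingers close. It gives the time, the measured TCP pose, the force, the opening and the grip force at its end, in the units of the state.
- monitor.read_state(): the state, without advancing time (a new reading comes with each control period).
- imaging.camera(name): name is "scene" or "top"; returns a dict with "img" (480x640x3 uint8, red, green, blue), "mtx" (3x3 intrinsics, pixels), "D" ([k1, k2, p1, p2, k3] as OpenCV has them; the pictures are not rectified), "view" (4x4, takes a point from world to camera coordinates). Camera axes: x right, y down, z forward; pixel columns grow to the right and rows downward; lengths in mm; the calibration is good to about 2 mm. A picture is of the moment at which its call begins. There is no depth.
- job.sign_off(): hands the job in; it is judged then, once.
Trained networks look in a picture, given as the dict that the camera call returned (one of the last four; its "shot" number tells which), for a name from the list of things; names that differ only in an ending like _2 or _b are one class to them, and where a whole thing is asked for, a point or a joint stands for the part that bears it (a point fixed in the world has none). Each returns a list of dicts, best first, with "p" (0 to 1); they miss things now and then, are a little off and sometimes report something else, mostly with a low value. They report only what shows in the picture. A call takes as long as a camera call. They do not tell look-alikes from the thing itself.
- find_in(picture, target): "rect" ([centre column, centre row, width, height] in pixels, round what is visible of it).
- trace(picture, target): "region" (480x640 bool, what is visible of it) and "rect" ([centre column, centre row, width, height] in pixels, round what is visible of it).
The state is a dict: "clock": time; "joints": joint angles; "qd": joint speeds; "effort": joint torques, N m; "eef_pos": TCP position; "eef_rot": TCP orientation; "wrist_force": force on the tool from outside, world axes, zero at the start; "moment": the same for the moment, N m; "finger_gap": finger opening in mm; "finger_force": force on a finger pad.
Only numpy, scipy, OpenCV 4.12 (cv2) and the standard library are available. Lean on these libraries where they do the work, as an engineer would, in place of code of your own. Each camera call takes 0.05 s, during which the arm holds its last target. There are 200 camera calls.

## Working session

There is one attempt and no reset: what is moved stays moved. The work goes in short steps, Python scripts to look and compute and a tool call to move; the robot and the scene stay as the last step left them, time stands still between calls to the robot, and variables do not carry over. Pictures are saved under pics/ and viewed, at most 10 in all, crops included, and the job is handed in when it is done.

Besides the shell and the picture viewer there is one more tool, called after "Call:" by a JSON object that holds its "fn" and its "kwargs". arm_command: Moves the arm, as the interface text tells. Its arguments: {"type":"object","properties":{"steps":{"type":"array","items":{"type":"array","items":{"type":"number"}}},"force":{"type":"number"}},"required":["steps"]}

```bash
mkdir -p pics
cat > h.py <<'E'
import numpy as np, cv2
from cell import monitor, imaging, job, find_in, trace
def snap(n,f=None):
    c=imaging.camera(n)
    if f: cv2.imwrite('pics/'+f,c['img'][:,:,::-1])
    return c
def ray(c,uv):
    p=cv2.undistortPoints(np.array([[uv]],float),c['mtx'],np.array(c['D']))[0,0]
    R=c['view'][:3,:3];t=c['view'][:3,3]
    return -R.T@t, R.T@np.array([p[0],p[1],1])
def atz(c,uv,z):
    o,d=ray(c,uv); return o+d*(z-o[2])/d[2]
def proj(c,P):
    R=c['view'][:3,:3];t=c['view'][:3,3]
    return cv2.projectPoints(np.array(P,float).reshape(-1,3),cv2.Rodrigues(R)[0],t,c['mtx'],np.array(c['D']))[0][:,0]
E
python3 - <<'E'
from h import *
t=snap('top','t1.png'); s=snap('scene','s1.png')
for n,c in (('top',t),('scene',s)):
    print(n,-c['view'][:3,:3].T@c['view'][:3,3])
    for k in ['canister','head','head_top','port','flap','tin_center','mug','jar','bowl']:
        print(k,[(np.round(r['rect']).tolist(),round(r['p'],2)) for r in find_in(c,k)[:3]])
print(monitor.read_state())
E
```

```text
top [ 517.98141807  109.95875712 1075.38346897]
canister [([358.0, 244.0, 214.0, 106.0], 0.87)]
head [([301.0, 242.0, 105.0, 104.0], 0.72)]
head_top [([305.0, 244.0, 104.0, 105.0], 0.6)]
port [([302.0, 242.0, 104.0, 105.0], 0.74)]
flap []
tin_center [([403.0, 307.0, 51.0, 54.0], 0.72)]
mug [([418.0, 151.0, 47.0, 46.0], 0.56)]
jar [([284.0, 155.0, 36.0, 41.0], 0.79)]
bowl [([216.0, 322.0, 48.0, 45.0], 0.69)]
scene [1004.88346512 -230.82844889  917.59263992]
canister [([273.0, 258.0, 256.0, 227.0], 0.63)]
head [([328.0, 211.0, 151.0, 130.0], 0.89)]
head_top [([331.0, 209.0, 151.0, 128.0], 0.56)]
port [([327.0, 210.0, 148.0, 131.0], 0.68)]
flap [([361.0, 242.0, 20.0, 26.0], 0.7)]
tin_center [([232.0, 277.0, 57.0, 51.0], 0.91), ([189.0, 258.0, 36.0, 62.0], 0.77)]
mug [([273.0, 413.0, 52.0, 75.0], 0.58)]
jar [([417.0, 304.0, 48.0, 70.0], 0.83)]
bowl [([352.0, 151.0, 46.0, 34.0], 0.86)]
{'clock': 1.0, 'joints': array([ 1.12340063e+00,  2.99883185e-01,  1.52099421e+00,  8.03162354e-06,
        1.32072626e+00, -6.66116883e-02]), 'qd': array([ 0.00011573,  0.00169762, -0.00078141, -0.00041146,  0.00162245,
       -0.00176854]), 'effort': array([ 3.40314436e-04, -5.31665933e+01, -3.52907538e+01,  7.08503276e-02,
        2.14146572e-02,  2.35267571e-06]), 'eef_pos': array([204.40707191, 510.58994734, 187.25726184]), 'eef_rot': array([-3.14158220e+00, -8.49628835e-06,  2.76080665e+00]), 'wrist_force': array([-0.42155958,  0.11368245, -0.08806292]), 'moment': array([ 0.01754302, -0.02827746,  0.08449413]), 'finger_force': 0.0, 'finger_gap': 93.74963288067569}
```

View pics/t1.png

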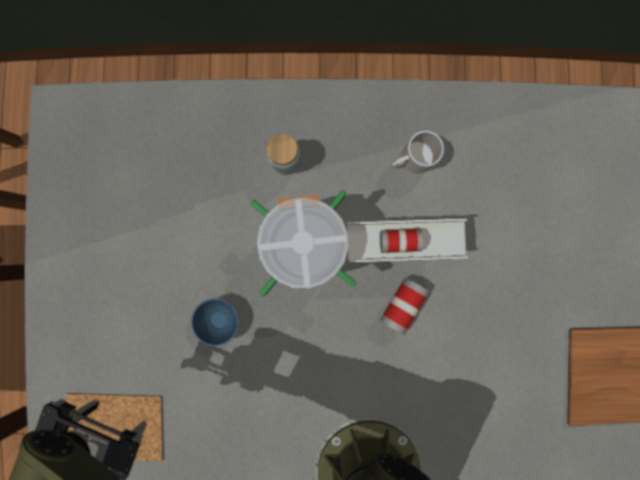

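View pics/s1.png

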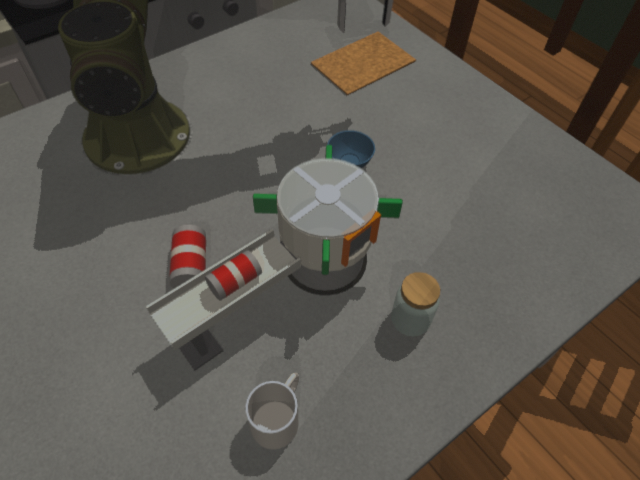

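```bash
cat > fit.py <<'E'
from h import *
from scipy.optimize import minimize
def green(c):
    g=cv2.cvtColor(c['img'],cv2.COLOR_RGB2HSV)
    return (g[...,0]>50)&(g[...,0]<80)&(g[...,1]>110)&(g[...,2]>40)
def wings(c,x,y,th,phi=-np.pi/2):
    # th head turn, phi world dir of tray; clockwise = negative yaw
    m=np.zeros((480,640),np.uint8); lift=-1.6*th
    for k in (45,135,225,315):
        a=phi-th+np.radians(k)
        u=np.array([np.cos(a),np.sin(a)]);v=np.array([-u[1],u[0]])
        P=[[*(np.array([x,y])+r*u+w*v),z+lift] for r in(88,131) for w in(-6,6) for z in (145,190)]
        cv2.fillConvexPoly(m,cv2.convexHull(np.round(proj(c,P)*16).astype(np.int32)),1,shift=4)
    a=np.linspace(0,2*np.pi,60)
    P=[[x+88*np.cos(t),y+88*np.sin(t),z+lift] for t in a for z in (198,)]
    cv2.fillConvexPoly(m,cv2.convexHull(np.round(proj(c,P)*16).astype(np.int32)),0,shift=4)
    return m>0
def score(c,p,g): 
    m=wings(c,*p); return (m&g).sum()/max(1,(m|g).sum())
def fit(cs,p0,fix=False):
    gs=[cv2.GaussianBlur(green(c).astype(np.float32),(0,0),1.5) for c in cs]
    def f(q):
        p=[p0[0],p0[1],q[0]] if fix else q
        e=0
        for c,g in zip(cs,gs):
            m=cv2.GaussianBlur(wings(c,*p).astype(np.float32),(0,0),1.5); e+=((m-g)**2).sum()
        return e
    s0=[p0[2]] if fix else p0
    sim=np.array([s0]+[np.array(s0)+d for d in (np.diag([0.1]) if fix else np.diag([6,6,.1]))])
    r=minimize(f,s0,method='Nelder-Mead',options=dict(initial_simplex=sim,xatol=1e-3,fatol=.01))
    return r.x,r.fun,[g.sum() for g in gs]
E
python3 - <<'E'
from fit import *
t=snap('top');s=snap('scene')
o=atz(t,(302,243),200);print('hub',o, 'scene hub',atz(s,(328,194),200))
for nm,cs in(('t',[t]),('s',[s]),('ts',[t,s])): print(nm,fit(cs,[o[0],o[1],-1.6]))
g=cv2.cvtColor(t['img'],cv2.COLOR_RGB2HSV)
m=((g[...,2]>150)&(g[...,1]<60)).astype(np.uint8); m[:,:375]=0;m[:200]=0;m[275:]=0;m[:,475:]=0
pts=np.argwhere(m)[:,::-1]; r=cv2.minAreaRect(pts.astype(np.int32)); print(r)
for b in cv2.boxPoints(r): print(b,atz(t,b,135)[:2])
# tin
R=[q for q in trace(t,'tin_center')][:2]
for q in R: print('tin',q['p'],q['rect'],atz(t,q['rect'][:2],150)[:2])
red=((g[...,0]<8)|(g[...,0]>172))&(g[...,1]>150)&(g[...,2]>80); red[260:]=0; red[:220]=0; red[:,:360]=0
pp=np.argwhere(red)[:,::-1].astype(float); print('red',pp.mean(0),pp.min(0),pp.max(0),atz(t,pp.mean(0),158)[:2])
cr=t['img'][180:360,240:480]; cv2.imwrite('pics/c1.png',cv2.resize(cr,None,fx=3,fy=3,interpolation=cv2.INTER_CUBIC)[:,:,::-1])
E
```

```text
hub [542.53070934 148.83855366 200.        ] scene hub [543.22879527 151.46686968 200.        ]
t (array([543.67932695, 148.37406904,  -1.67903928]), np.float64(78.41812133789062), [np.float32(346.0)])
s (array([542.27552975, 150.60882794,  -1.67529458]), np.float64(251.2621307373047), [np.float32(919.0)])
ts (array([543.64790754, 149.52733126,  -1.67736831]), np.float64(342.2459411621094), [np.float32(346.0), np.float32(919.0)])
((420.38177490234375, 239.6432342529297), (39.61806106567383, 92.04890441894531), 88.12212371826172)
[373.7329  221.35303] [589.52286976   2.09178852]
[465.73236 218.33664] [ 596.29602054 -192.84061945]
[467.03064 257.93344] [ 512.85025874 -194.91014762]
[375.0312  260.94983] [ 5.06891236e+02 -3.60181902e-01]
tin 0.7 [402.7, 243.2, 42.4, 26.5] [543.46290269 -55.80371723]
tin 0.69 [402.4, 307.9, 47.8, 52.2] [410.59243369 -54.86160974]
red [402.408867   240.08128079] [388. 230.] [417. 250.] [549.60344259 -53.80310673]
```

View pics/c1.png

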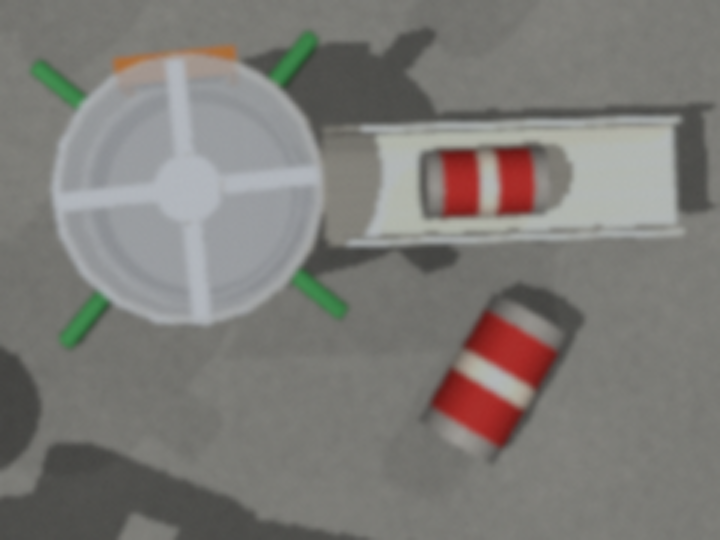

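The top picture shows the head hub at (302,243), the port facing up (+x) at (300,200), the tray running right to (466,240), and the smaller tin on it at (403,240). The larger look-alike tin lies on the counter at (405,305). The head turn comes out near -1.645 rad.

```bash
cat >> h.py <<'E'
from scipy.spatial.transform import Rotation as Ro
def rows(targets,base):
    p0,rv=base; R=Ro.from_euler('xyz',rv).as_matrix()
    for x,y,z,yaw in targets:
        d=R.T@(np.array([x,y,z])-p0)
        print([*np.round(d).astype(int).tolist(), round(float((np.degrees(rv[2])-yaw+180)%360-180),1)])
E
python3 - <<'E'
from h import *
C=np.array([543.6,149.5])
b=(np.array([204.4,510.6,187.25]),[np.pi,0,2.7608])
rows([(204.4,510.6,250,158.2),(489.8,51.3,250,151.3),(489.8,51.3,177,151.3)],b)
b=(np.array([489.8,51.3,177]),[np.pi,0,np.radians(151.3)])
print()
pts=[]
for a in np.linspace(241.3,153,24)[1:]:
    pts.append((*(C+112*np.array([np.cos(np.radians(a)),np.sin(np.radians(a))])),177,a-90))
rows(pts,b)
E
```

```text
[0, 0, -63, -0.0]
[-436, -320, -63, 6.9]
[-436, -320, 10, 6.9]

[7, 0, 0, 3.8]
[15, 1, 0, 7.7]
[22, 2, 0, 11.5]
[30, 4, 0, 15.4]
[37, 6, 0, 19.2]
[44, 9, 0, 23.0]
[51, 12, 0, 26.9]
[57, 16, 0, 30.7]
[63, 20, 0, 34.6]
[70, 24, 0, 38.4]
[75, 29, 0, 42.2]
[81, 34, 0, 46.1]
[86, 40, 0, 49.9]
[90, 46, 0, 53.7]
[95, 52, 0, 57.6]
[98, 58, 0, 61.4]
[102, 65, 0, 65.3]
[105, 72, 0, 69.1]
[107, 79, 0, 72.9]
[109, 86, 0, 76.8]
[110, 94, 0, 80.6]
[111, 101, 0, 84.5]
[112, 109, 0, 88.3]
```

Call:
{"fn": "arm_command", "kwargs": {"steps": [[0, 0, 0, -63, 0], [0, 0, 0, -63, 0], [0, -55, -40, -63, 1], [0, -109, -80, -63, 2], [0, -164, -120, -63, 3], [0, -218, -160, -63, 4], [0, -273, -200, -63, 5], [0, -327, -240, -63, 6], [0, -382, -280, -63, 6.9], [0, -436, -320, -63, 6.9], [0, -436, -320, -63, 6.9], [0, -436, -320, -63, 6.9], [0, -436, -320, -63, 6.9], [0, -436, -320, -25, 6.9], [0, -436, -320, 10, 6.9], [0, -436, -320, 10, 6.9]]}}

```text
clock: 3.15
eef_pos: [488.8, 52.5, 175.7]
eef_rot: [-3.14, -0.003, 2.642]
wrist_force: [-0.5, -0.1, -1.0]
finger_gap: 0.7
finger_force: 0.0
```

Call:
{"fn": "arm_command", "kwargs": {"steps": [[0, 7, 0, 0, 3.8], [0, 15, 1, 0, 7.7], [0, 22, 2, 0, 11.5], [0, 30, 4, 0, 15.4], [0, 37, 6, 0, 19.2], [0, 44, 9, 0, 23], [0, 51, 12, 0, 26.9], [0, 57, 16, 0, 30.7], [0, 63, 20, 0, 34.6], [0, 70, 24, 0, 38.4], [0, 75, 29, 0, 42.2], [0, 81, 34, 0, 46.1], [0, 86, 40, 0, 49.9], [0, 90, 46, 0, 53.7], [0, 95, 52, 0, 57.6], [0, 98, 58, 0, 61.4], [0, 102, 65, 0, 65.3], [0, 105, 72, 0, 69.1], [0, 107, 79, 0, 72.9], [0, 107, 79, 0, 72.9]]}}

```text
clock: 5.65
eef_pos: [434.6, 173.0, 178.8]
eef_rot: [3.14, -0.001, 1.37]
wrist_force: [-1.4, 0.8, -0.7]
finger_gap: 0.6
finger_force: 0.0
```

Run:
```python
from fit import *
t=snap('top');s=snap('scene')
p=[543.6,149.5,-.4]
def ft(cs,th): 
    r=fit(cs,[543.6,149.5,th],True); return r[0]+0.032,r[1:]
for nm,cs in(('t',[t]),('s',[s]),('ts',[t,s])): print(nm,ft(cs,-.4))
st=monitor.read_state();print(st['eef_pos'],np.degrees(st['eef_rot']),st['wrist_force'])
d=st['eef_pos'][:2]-p[:2];a=np.degrees(np.arctan2(d[1],d[0]))%360;r=np.hypot(*d);print(a,r,'implied th',np.radians(-88.15-(a-np.degrees(14/r)-225)))
```

```text
t (array([-0.07522656]), (np.float64(89.56239318847656), [np.float32(339.0)]))
s (array([-0.07385938]), (np.float64(411.359375), [np.float32(798.0)]))
ts (array([-0.07522656]), (np.float64(502.60369873046875), [np.float32(339.0), np.float32(798.0)]))
[434.42924589 172.42184515 178.20666988] [ 1.79935897e+02 -3.13747187e-02  7.85109064e+01] [-0.18598599 -0.55533124 -0.34154653]
168.142238174106 111.5511745251076 implied th -0.42064964971369495
```

Run:
```python
from fit import *
t=snap('top');s=snap('scene')
for th in np.arange(-.6,.3,.1): print(round(th,2),[round(score(c,(543.6,149.5,th-.032),green(c)),2) for c in(t,s)])
cr=lambda c,y,x:cv2.resize(c['img'][y:y+200,x:x+250],None,fx=1.6,fy=1.6,interpolation=cv2.INTER_CUBIC)[:,:,::-1]
cv2.imwrite('pics/c2.png',np.hstack([cr(t,150,230),cr(s,130,200)]))
```

```text
-0.6 [np.float64(0.0), np.float64(0.0)]
-0.5 [np.float64(0.0), np.float64(0.01)]
-0.4 [np.float64(0.0), np.float64(0.04)]
-0.3 [np.float64(0.0), np.float64(0.1)]
-0.2 [np.float64(0.01), np.float64(0.2)]
-0.1 [np.float64(0.5), np.float64(0.51)]
-0.0 [np.float64(0.15), np.float64(0.31)]
0.1 [np.float64(0.0), np.float64(0.16)]
0.2 [np.float64(0.0), np.float64(0.09)]
```

View pics/c2.png

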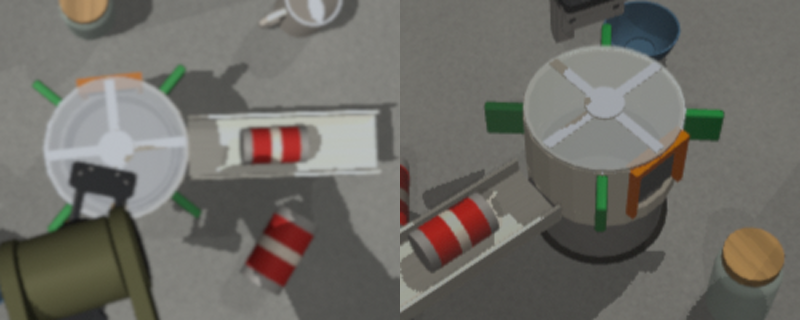

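Run:
```python
from h import *
t=snap('top');s=snap('scene')
st=monitor.read_state();x,y,z=st['eef_pos'];print(st['eef_pos'],st['finger_gap'])
for c,off in((t,(230,150,1.6)),(s,(200,130,1.6))):
    p=proj(c,[[x,y,z-19],[x,y,z],[x,y,z+60]]); print(p, (p-np.array(off[:2]))*1.6)
c=s['img'][80:240,230:430];d=t['img'][200:360,230:430]
cv2.imwrite('pics/c3.png',np.hstack([cv2.resize(q,None,fx=2,fy=2,interpolation=cv2.INTER_CUBIC) for q in(d,c)])[:,:,::-1])
```

```text
[434.38112362 172.07829063 177.51614188] 0.3814044267530524
[[291.43273173 296.95042633]
 [290.78442264 297.82364748]
 [288.54442382 300.8407092 ]] [[ 98.29237077 235.12068214]
 [ 97.25507622 236.51783596]
 [ 93.67107812 241.34513472]]
[[301.15310436 167.47526747]
 [301.06638336 160.56397044]
 [300.77316114 137.27324694]] [[161.84496698  59.96042796]
 [161.70621338  48.9023527 ]
 [161.23705782  11.6371951 ]]
```

View pics/c3.png

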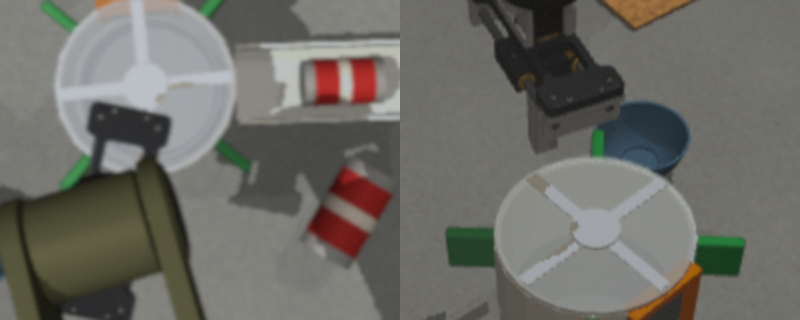

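Run:
```python
from h import *
s=snap('scene')
print(monitor.read_state()['eef_pos'],monitor.read_state()['eef_rot'])
for z in(158,177,192): print(z,atz(s,(300,155),z))
print(s['view'][2])
# project expected finger outline: tips box at yaw
st=monitor.read_state();R=Ro.from_euler('xyz',st['eef_rot']).as_matrix()
for zz in (19,0,-20,-78): print(zz,np.round(proj(s,[st['eef_pos']+R@np.array([a,b,zz]) for a,b in((-8,-12.5),(8,-12.5),(8,12.5),(-8,12.5))]),0).tolist())
```

```text
[434.36552577 172.04865873 177.42073944] [ 3.14149083e+00 -7.61586750e-05  1.36830872e+00]
158 [406.1861968  189.62457608 158.        ]
177 [421.16165536 179.10761336 177.        ]
192 [432.9843858  170.80474806 192.        ]
[-4.64956505e-01  3.61562462e-01 -8.08138623e-01  1.29222806e+03]
19 [[295.0, 164.0], [302.0, 162.0], [308.0, 171.0], [300.0, 173.0]]
0 [[294.0, 157.0], [302.0, 155.0], [308.0, 164.0], [300.0, 166.0]]
-20 [[294.0, 150.0], [302.0, 147.0], [308.0, 156.0], [300.0, 159.0]]
-78 [[294.0, 127.0], [302.0, 124.0], [308.0, 133.0], [299.0, 136.0]]
```

Run:
```python
from h import *
st=monitor.read_state()
rows([(489.8,51.3,240,151.3),(489.8,51.3,155,151.3)],(st['eef_pos'],st['eef_rot']))
```

```text
[-107, 79, -63, -72.9]
[-107, 79, 22, -72.9]
```

Call:
{"fn": "arm_command", "kwargs": {"steps": [[0, 0, 0, -63, 0], [0, -15, 11, -63, -10], [0, -30, 22, -63, -20], [0, -45, 33, -63, -30], [0, -60, 44, -63, -40], [0, -75, 55, -63, -50], [0, -90, 66, -63, -60], [0, -107, 79, -63, -70], [0, -107, 79, -63, -72.9], [0, -107, 79, -63, -72.9], [0, -107, 79, -20, -72.9], [0, -107, 79, 10, -72.9], [0, -107, 79, 22, -72.9], [0, -107, 79, 22, -72.9], [0, -107, 79, 22, -72.9]]}}

```text
clock: 7.88
eef_pos: [490.8, 51.5, 156.5]
eef_rot: [3.141, 0.002, 2.64]
wrist_force: [-0.2, 0.2, -0.0]
finger_gap: 0.6
finger_force: 0.0
```

Call:
{"fn": "arm_command", "kwargs": {"steps": [[0, 7, 0, 0, 3.8], [0, 15, 1, 0, 7.7], [0, 22, 2, 0, 11.5], [0, 30, 4, 0, 15.4], [0, 37, 6, 0, 19.2]]}}

```text
clock: 8.5
eef_pos: [461.3, 74.2, 156.4]
eef_rot: [3.14, 0.002, 2.303]
wrist_force: [2.4, -3.5, -2.3]
finger_gap: 0.4
finger_force: 2.6
```

```bash
cat > th.py <<'E'
from fit import *
t=snap('top');s=snap('scene')
ths=np.arange(-1.75,.35,.02)
for c in(t,s):
    g=green(c); sc=[score(c,(543.6,149.5,q-.032),g) for q in ths]
    for i in np.argsort(sc)[::-1][:3]: print(round(ths[i],2),round(sc[i],2),end=' | ')
    print()
h=cv2.cvtColor(s['img'],cv2.COLOR_RGB2HSV); o=(h[...,0]>6)&(h[...,0]<14)&(h[...,1]>180)&(h[...,2]>80)
o[:100]=0;o[300:]=0;o[:,:230]=0;o[:,430:]=0
p=np.argwhere(o)[:,::-1]; print('orange px',len(p),p.mean(0))
st=monitor.read_state();print(st['eef_pos'],np.degrees(st['eef_rot']),st['wrist_force'])
d=st['eef_pos'][:2]-[543.6,149.5];a=np.degrees(np.arctan2(d[1],d[0]))%360;r=np.hypot(*d);print(a,r,'implied th',np.radians(-88.15-(a-np.degrees(14/r)-225)))
E
python3 th.py
```

```text
0.21 0.41 | 0.23 0.41 | -1.33 0.41 | 
0.23 0.5 | 0.21 0.5 | -1.33 0.49 | 
orange px 207 [354.95169082 242.50724638]
[460.99584597  74.53622503 156.26578903] [1.79926131e+02 8.86356797e-02 1.32037461e+02] [ 0.94355011 -1.92856501 -0.4458917 ]
222.22393466806392 111.54825780851807 implied th -1.3645500369999113
```

Run:
```python
from h import *
C=np.array([543.6,149.5]);f=lambda a:C+112*np.array([np.cos(np.radians(a)),np.sin(np.radians(a))])
rows([(*f(a),155,a-90) for a in np.linspace(222.1,152,19)[1:]],(np.array([*f(222.1),155]),[np.pi,0,np.radians(132.1)]))
```

```text
[8, 0, 0, 3.9]
[15, 1, 0, 7.8]
[23, 2, 0, 11.7]
[30, 4, 0, 15.6]
[37, 6, 0, 19.5]
[44, 9, 0, 23.4]
[51, 12, 0, 27.3]
[58, 16, 0, 31.2]
[64, 20, 0, 35.0]
[70, 25, 0, 38.9]
[76, 30, 0, 42.8]
[82, 35, 0, 46.7]
[87, 41, 0, 50.6]
[91, 47, 0, 54.5]
[95, 53, 0, 58.4]
[99, 60, 0, 62.3]
[102, 67, 0, 66.2]
[105, 74, 0, 70.1]
```

Call:
{"fn": "arm_command", "kwargs": {"steps": [[0, 8, 0, 0, 3.9], [0, 15, 1, 0, 7.8], [0, 23, 2, 0, 11.7], [0, 30, 4, 0, 15.6], [0, 37, 6, 0, 19.5], [0, 44, 9, 0, 23.4], [0, 51, 12, 0, 27.3], [0, 58, 16, 0, 31.2], [0, 64, 20, 0, 35], [0, 70, 25, 0, 38.9], [0, 76, 30, 0, 42.8], [0, 82, 35, 0, 46.7], [0, 87, 41, 0, 50.6], [0, 91, 47, 0, 54.5], [0, 95, 53, 0, 58.4], [0, 99, 60, 0, 62.3], [0, 102, 67, 0, 66.2], [0, 105, 74, 0, 70.1], [0, 105, 74, 0, 70.1]]}}

```text
clock: 10.98
eef_pos: [445.2, 202.1, 155.5]
eef_rot: [-3.141, 0.0, 1.084]
wrist_force: [-1.7, -0.6, -0.3]
finger_gap: 0.5
finger_force: 0.9
```

```bash
python3 th.py
python3 - <<'E'
from fit import *
t=snap('top');s=snap('scene')
for nm,cs in(('t',[t]),('s',[s])):
    print(nm,fit(cs,[543.6,149.5,-.12],True)[0]+.032, fit(cs,[543.6,149.5,-.12])[0]+[0,0,.032])
E
```

```text
-0.11 0.39 | -1.67 0.39 | -0.09 0.38 | 
-0.13 0.49 | -0.11 0.49 | -1.67 0.48 | 
orange px 78 [289.82051282 225.58974359]
[445.29465641 201.93829251 155.57875531] [ 1.79988788e+02 -2.12698235e-02  6.21170673e+01] [-0.48319748 -1.52191754 -0.771193  ]
151.92353101194342 111.41685285363174 implied th -0.13742850577729745
t [-0.10606641] [ 5.44690013e+02  1.49262202e+02 -9.57991637e-02]
s [-0.11495313] [ 5.42970318e+02  1.50999306e+02 -1.06118639e-01]
```

Call:
{"fn": "arm_command", "kwargs": {"steps": [[0, 4, 0, 0, 2], [0, 8, 0, 0, 4], [0, 12, 1, 0, 6], [0, 12, 1, 0, 6]]}}

```text
clock: 11.68
eef_pos: [451.6, 212.1, 155.4]
eef_rot: [-3.141, 0.0, 0.978]
wrist_force: [-3.4, -1.0, -0.0]
finger_gap: 0.1
finger_force: 1.4
```

```bash
python3 th.py
python3 - <<'E'
from fit import *
t=snap('top');s=snap('scene')
for nm,cs in(('t',[t]),('s',[s])):
    print(nm,fit(cs,[543.6,149.5,-.03],True)[0]+.032, fit(cs,[543.6,149.5,-.03])[0]+[0,0,.032])
E
```

```text
-0.01 0.39 | 0.01 0.39 | -1.57 0.39 | 
-0.01 0.51 | 0.01 0.51 | -1.57 0.5 | 
orange px 85 [285.05882353 220.51764706]
[451.65251628 212.05691288 155.38149966] [-1.79999037e+02 -1.16712100e-02  5.60539617e+01] [-3.20386115 -0.66355774 -0.23220003]
145.77039893354547 111.2101933785217 implied th -0.029802591166951657
t [0.005125] [ 5.43924337e+02  1.47812122e+02 -4.77747750e-03]
s [-0.00996289] [5.42862730e+02 1.50853856e+02 4.33381083e-03]
```

Run:
```python
from h import *
C=np.array([543.6,149.5]);f=lambda a:C+112*np.array([np.cos(np.radians(a)),np.sin(np.radians(a))])
rows([(*f(150),155,56),(*f(150),300,56),(60,600,300,180),(60,800,300,180),(60,950,300,180)],(np.array([*f(146),155]),[np.pi,0,np.radians(56)]))
```

```text
[-8, 0, 0, 0.0]
[-8, 0, -145, 0.0]
[103, -541, -145, -124.0]
[269, -653, -145, -124.0]
[393, -737, -145, -124.0]
```

Call:
{"fn": "arm_command", "kwargs": {"steps": [[0, -8, 0, 0, 0], [0, -8, 0, -50, 0], [0, -8, 0, -100, 0], [0, -8, 0, -145, 0], [0, 0, -45, -145, -10], [0, 10, -90, -145, -20], [0, 20, -140, -145, -30], [0, 30, -190, -145, -40], [0, 40, -240, -145, -50], [0, 50, -290, -145, -60], [0, 60, -340, -145, -70], [0, 70, -390, -145, -80], [0, 80, -440, -145, -90], [0, 90, -490, -145, -100], [0, 103, -541, -145, -110], [0, 150, -573, -145, -120], [0, 210, -610, -145, -124], [0, 269, -653, -145, -124], [0, 330, -695, -145, -124], [0, 393, -737, -145, -124]]}}

```text
clock: 14.38
eef_pos: [58.0, 798.4, 274.8]
eef_rot: [3.112, 0.002, 3.142]
wrist_force: [-0.4, -3.0, 8.7]
finger_gap: 0.4
finger_force: 0.0
```

```bash
python3 th.py|tail -3;  python3 - <<'E'
from fit import *
t=snap('top');s=snap('scene','s2.png')
for nm,cs in(('t',[t]),('s',[s]),('ts',[t,s])):
    print(nm,fit(cs,[543.6,149.5,-.03],True)[0]+.032, fit(cs,[543.6,149.5,-.03])[0]+[0,0,.032])
print(monitor.read_state())
E
```

```text
orange px 60 [288.11666667 223.55      ]
[ 57.54067821 797.87411288 270.53996542] [ 1.78701000e+02  6.64520993e-02 -1.79984011e+02] [ 0.83480175  0.70405217 -1.1639161 ]
126.85738190356503 810.3349027122194 implied th 0.19168089402328334
t [0.005125] [ 5.44130736e+02  1.47900449e+02 -1.00402811e-03]
s [4.6875e-05] [5.42725361e+02 1.50658653e+02 1.61690161e-03]
ts [0.00366016] [ 5.43785731e+02  1.49665491e+02 -3.71671204e-03]
{'clock': 14.575, 'joints': array([ 1.45199325e+00,  9.90179998e-01,  2.35419591e-01,  1.49211872e-03,
        1.88292278e+00, -1.18055205e-01]), 'qd': array([-0.00338302, -0.04826993, -0.0286427 ,  0.00031939,  0.00332319,
        0.00078121]), 'effort': array([ 3.72500466e-01, -8.00076056e+01, -3.31919682e+01,  8.58562742e-02,
       -1.62428655e-01,  6.55303476e-03]), 'eef_pos': array([ 57.97203422, 797.92878541, 278.15221404]), 'eef_rot': array([3.10858674e+00, 2.50006454e-03, 3.14128521e+00]), 'wrist_force': array([0.13430386, 0.04544359, 0.30328022]), 'moment': array([-0.01047804,  0.02924366,  0.02229821]), 'finger_force': 0.0, 'finger_gap': 0.6217078401796062}
```

Call:
{"fn": "arm_command", "kwargs": {"steps": [[0, 0, 60, -20, 0], [0, 0, 120, -40, 0], [0, 0, 180, -60, 0], [0, 0, 240, -80, 0], [0, 0, 300, -100, 0], [0, 0, 360, -120, 0], [0, 0, 420, -140, 0]]}}

```text
clock: 15.45
eef_pos: [44.4, 815.2, 268.3]
eef_rot: [3.067, 0.005, 3.141]
wrist_force: [-0.4, -0.0, -0.0]
finger_gap: 0.6
finger_force: 0.0
```

View pics/s2.png

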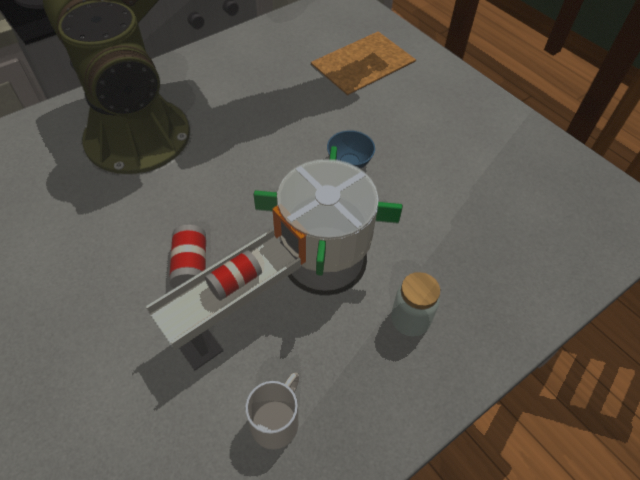

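Call:
{"fn": "arm_command", "kwargs": {"steps": [[0, 0, -60, 0, 0], [0, 0, -120, 0, 0], [0, 0, -120, 0, 0]]}}

```text
clock: 15.82
eef_pos: [44.9, 711.8, 262.2]
eef_rot: [3.067, 0.005, 3.141]
wrist_force: [-0.1, 2.0, 2.1]
finger_gap: 0.8
finger_force: 0.0
```

Call:
{"fn": "arm_command", "kwargs": {"steps": [[0, 0, 5000, 0, 0], [0, 0, 5000, 0, 0], [0, 0, 5000, 0, 0], [0, 0, 5000, 0, 0], [0, 0, 5000, 0, 0], [0, 0, 5000, 0, 0], [0, 0, 5000, 0, 0], [0, 0, 5000, 0, 0]]}}

```text
clock: 16.82
eef_pos: [32.5, 857.6, 190.7]
eef_rot: [3.022, 0.006, 3.141]
wrist_force: [-0.1, -0.2, -0.2]
finger_gap: 0.4
finger_force: 0.0
```

Call:
{"fn": "arm_command", "kwargs": {"steps": [[0, 0, 5000, -1500, 0], [0, 0, 5000, -1500, 0], [0, 0, 5000, -1500, 0], [0, 0, 5000, -1500, 0], [0, 0, 5000, -1500, 0], [0, 0, 5000, -1500, 0], [0, 0, 5000, -1500, 0], [0, 0, 5000, -1500, 0], [0, 0, 5000, -1500, 0], [0, 0, 5000, -1500, 0], [0, 0, 5000, -1500, 0], [0, 0, 5000, -1500, 0], [0, 0, 5000, -1500, 0], [0, 0, 5000, -1500, 0], [0, 0, 5000, -1500, 0], [0, 0, 5000, -1500, 0], [0, 0, 5000, -1500, 0], [0, 0, 5000, -1500, 0], [0, 0, 5000, -1500, 0], [0, 0, 5000, -1500, 0]]}}

```text
clock: 19.32
eef_pos: [10.4, 849.8, 250.1]
eef_rot: [2.981, 0.007, 3.141]
wrist_force: [-0.1, -0.4, 0.2]
finger_gap: 0.4
finger_force: 0.0
```

Call:
{"fn": "arm_command", "kwargs": {"steps": [[0, 0, 5000, 0, 0], [0, 0, 5000, 0, 0]]}}

```text
clock: 19.58
eef_pos: [9.4, 869.8, 231.3]
eef_rot: [2.938, 0.007, 3.141]
wrist_force: [0.0, 0.0, 0.6]
finger_gap: 0.4
finger_force: 0.0
```

Call:
{"fn": "arm_command", "kwargs": {"steps": [[0, 0, 5000, 0, 0], [0, 0, 5000, 0, 0]]}}

```text
clock: 19.82
eef_pos: [8.5, 886.8, 219.3]
eef_rot: [2.896, 0.007, 3.141]
wrist_force: [-0.4, -1.3, 0.5]
finger_gap: 1.3
finger_force: 0.0
```

Call:
{"fn": "arm_command", "kwargs": {"steps": [[0, 0, 5000, 0, 0]]}}

```text
clock: 19.95
eef_pos: [8.1, 898.4, 217.7]
eef_rot: [2.86, 0.008, 3.141]
wrist_force: [-0.3, 0.0, -0.2]
finger_gap: 0.5
finger_force: 0.0
```

Call:
{"fn": "arm_command", "kwargs": {"steps": [[0, 0, 5000, 0, 0]]}}

```text
clock: 20.08
eef_pos: [7.7, 909.5, 219.0]
eef_rot: [2.822, 0.008, 3.141]
wrist_force: [0.9, 0.0, 0.2]
finger_gap: 0.4
finger_force: 0.0
```

Call:
{"fn": "arm_command", "kwargs": {"steps": [[0, 0, 5000, -1500, 0]]}}

```text
clock: 20.2
eef_pos: [7.1, 913.5, 237.0]
eef_rot: [2.788, 0.008, 3.141]
wrist_force: [0.3, 0.7, 0.2]
finger_gap: 0.3
finger_force: 0.0
```

Call:
{"fn": "arm_command", "kwargs": {"steps": [[0, 0, 5000, -1500, 0]]}}

```text
clock: 20.32
eef_pos: [6.6, 917.3, 261.4]
eef_rot: [2.747, 0.009, 3.14]
wrist_force: [-0.3, 0.6, -0.0]
finger_gap: 0.6
finger_force: 0.0
```

Call:
{"fn": "arm_command", "kwargs": {"steps": [[0, 0, 5000, 0, 0]]}}

```text
clock: 20.45
eef_pos: [6.3, 926.9, 268.8]
eef_rot: [2.707, 0.009, 3.14]
wrist_force: [-0.7, 0.3, 1.0]
finger_gap: 0.0
finger_force: 0.0
```

Call:
{"fn": "arm_command", "kwargs": {"steps": [[0, 0, 5000, 0, 0]]}}

```text
clock: 20.58
eef_pos: [5.9, 935.6, 273.1]
eef_rot: [2.673, 0.009, 3.14]
wrist_force: [-0.3, -0.6, -0.0]
finger_gap: 0.5
finger_force: 0.0
```

Call:
{"fn": "arm_command", "kwargs": {"steps": [[0, 0, 5000, 0, 0]]}}

```text
clock: 20.7
eef_pos: [5.6, 943.3, 281.7]
eef_rot: [2.637, 0.009, 3.14]
wrist_force: [-0.1, -0.0, 0.7]
finger_gap: -0.2
finger_force: 0.0
```

Call:
{"fn": "arm_command", "kwargs": {"steps": [[0, 0, 5000, 0, 0]]}}

```text
clock: 20.82
eef_pos: [5.2, 950.1, 293.2]
eef_rot: [2.601, 0.009, 3.14]
wrist_force: [0.1, -0.6, 0.2]
finger_gap: 0.6
finger_force: 0.0
```

Call:
{"fn": "arm_command", "kwargs": {"steps": [[0, 0, 5000, 0, 0], [0, 0, 5000, 0, 0]]}}

```text
clock: 21.08
eef_pos: [4.5, 953.7, 315.6]
eef_rot: [2.559, 0.009, 3.14]
wrist_force: [-0.6, -0.6, 0.7]
finger_gap: 0.6
finger_force: 0.0
```

Run:
```python
from h import *
st=monitor.read_state();p=st['eef_pos'];R=Ro.from_euler('xyz',st['eef_rot']).as_matrix()
print(p,R[:,2])
for T in [(60,800,350),(250,450,350),(450,0,350),(553,-150,330)]: print(T,np.round(R.T@(np.array(T)-p)))
```

```text
[  4.51514663 953.74253647 315.56944314] [ 0.00886622  0.55025037 -0.83495264]
(60, 800, 350) [ -56. -110. -113.]
(250, 450, 350) [-247. -403. -304.]
(450, 0, 350) [-447. -779. -550.]
(553, -150, 330) [-550. -916. -615.]
```

Call:
{"fn": "arm_command", "kwargs": {"steps": [[0, -20, -40, -40, 0], [0, -38, -75, -75, 0], [0, -56, -110, -113, 5], [0, -80, -146, -137, 10], [0, -104, -183, -161, 20], [0, -128, -219, -185, 30], [0, -152, -256, -209, 40], [0, -176, -292, -233, 50], [0, -200, -330, -255, 60], [0, -224, -366, -280, 65], [0, -247, -403, -304, 70], [0, -280, -465, -345, 75], [0, -315, -530, -390, 80], [0, -350, -590, -430, 85], [0, -385, -655, -470, 90], [0, -415, -718, -510, 90], [0, -447, -779, -550, 90], [0, -500, -850, -580, 90], [0, -550, -916, -615, 90], [0, -550, -916, -615, 90]]}}

```text
clock: 23.58
eef_pos: [496.9, -57.1, 338.9]
eef_rot: [3.129, -0.581, 1.576]
wrist_force: [-0.9, 0.3, 0.8]
finger_gap: 0.7
finger_force: 0.0
```

Call:
{"fn": "arm_command", "kwargs": {"steps": [[0, 0, 0, 0, 0], [0, 0, 0, 0, 0]]}}

```text
clock: 23.82
eef_pos: [496.0, -54.7, 338.8]
eef_rot: [3.13, -0.581, 1.576]
wrist_force: [-1.0, 0.5, 0.3]
finger_gap: 0.6
finger_force: 0.0
```

Run:
```python
from h import *
st=monitor.read_state();p=st['eef_pos'];R=Ro.from_euler('xyz',st['eef_rot']).as_matrix()
print(p,R.round(3),st['joints'])
```

```text
[495.99620311 -54.67835753 338.77082043] [[-0.004  1.     0.009]
 [ 0.836 -0.002  0.549]
 [ 0.549  0.01  -0.836]] [-0.47621517  0.21459602  1.38895549  0.5284226   1.78868583 -0.4271293 ]
```

Call:
{"fn": "arm_command", "kwargs": {"steps": [[0, -40, 19, 0, 0], [0, -80, 38, 10, 0], [0, -120, 57, 35, 0], [0, -162, 57, 73, 0], [0, -162, 57, 73, 0], [0, -162, 57, 73, 0], [0, -162, 57, 73, 0]]}}

```text
clock: 24.7
eef_pos: [555.2, -150.0, 191.9]
eef_rot: [3.126, -0.579, 1.579]
wrist_force: [0.5, 0.2, 0.1]
finger_gap: 0.2
finger_force: 0.0
```

Run:
```python
from h import *
t=snap('top');s=snap('scene')
st=monitor.read_state();p=st['eef_pos'];R=Ro.from_euler('xyz',st['eef_rot']).as_matrix()
print(p)
I=[]
for c in(t,s):
    q=proj(c,[p+R@[0,0,a] for a in(19,0,-15,-78)]); x0,y0=(int(v) for v in q[1]-[80,75]); x0=min(max(x0,0),460);y0=min(max(y0,0),330)
    im=cv2.resize(c['img'][y0:y0+150,x0:x0+180],None,fx=2.2,fy=2.2,interpolation=cv2.INTER_CUBIC)
    for u in (q-[x0,y0])*2.2: cv2.circle(im,tuple(int(v) for v in u),2,(255,0,255),-1)
    I.append(im); print(x0,y0)
cv2.imwrite('pics/c4.png',np.hstack(I)[:,:,::-1])
```

```text
[ 554.91392605 -150.191228    190.86352456]
373 161
96 216
```

View pics/c4.png

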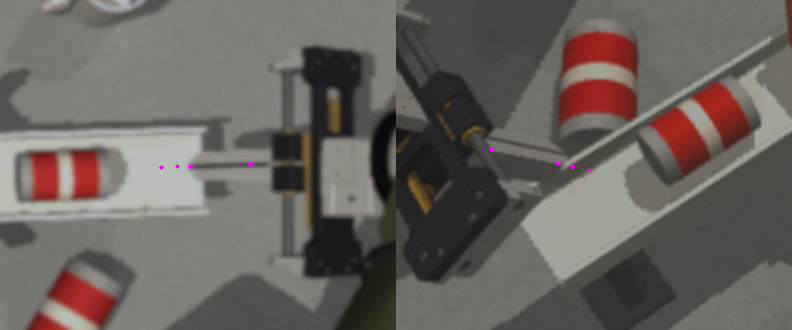

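Run:
```python
from h import *
st=monitor.read_state();p=st['eef_pos'];R=Ro.from_euler('xyz',st['eef_rot']).as_matrix()
print(p)
for r,z in [(300,150),(285,121.5),(265,121.5),(245,121.5),(225,121.5),(205,121.5),(185,121.5),(165,121.5),(145,121.5),(125,121.5),(105,121.5),(85,121.5),(62,121.5)]:
    print(r,np.round(R.T@(np.array([543.6+.0323*r,149.5-.9995*r,z])-p)).astype(int).tolist())
```

```text
[ 554.91392605 -150.191228    190.86352456]
300 [-23, -2, 34]
285 [-26, -3, 66]
265 [-9, -4, 77]
245 [8, -4, 88]
225 [25, -5, 99]
205 [41, -6, 110]
185 [58, -6, 121]
165 [75, -7, 132]
145 [91, -8, 143]
125 [108, -8, 154]
105 [125, -9, 165]
85 [142, -10, 176]
62 [161, -10, 188]
```

Call:
{"fn": "arm_command", "kwargs": {"steps": [[0, -23, -2, 34, 0], [0, -26, -3, 66, 0], [0, -26, -3, 66, 0], [0, -18, -4, 71, 0], [0, -9, -4, 77, 0], [0, 0, -4, 82, 0], [0, 8, -4, 88, 0], [0, 16, -5, 94, 0], [0, 25, -5, 99, 0], [0, 33, -6, 105, 0], [0, 41, -6, 110, 0], [0, 58, -6, 121, 0], [0, 75, -7, 132, 0], [0, 75, -7, 132, 0]]}}

```text
clock: 26.55
eef_pos: [548.2, -13.6, 120.0]
eef_rot: [3.13, -0.582, 1.577]
wrist_force: [0.8, -0.5, 0.1]
finger_gap: 0.4
finger_force: 0.0
```

Run:
```python
from h import *
t=snap('top');s=snap('scene')
st=monitor.read_state();print(st['eef_pos'],st['wrist_force'])
A=t['img'][180:310,270:430];B=s['img'][150:280,200:360]
cv2.imwrite('pics/c5.png',np.hstack([cv2.resize(q,None,fx=2.5,fy=2.5,interpolation=cv2.INTER_CUBIC) for q in(A,B)])[:,:,::-1])
```

```text
[548.42417469 -15.07098263 119.90398647] [ 0.10615475 -0.44592543 -0.1232782 ]
```

View pics/c5.png

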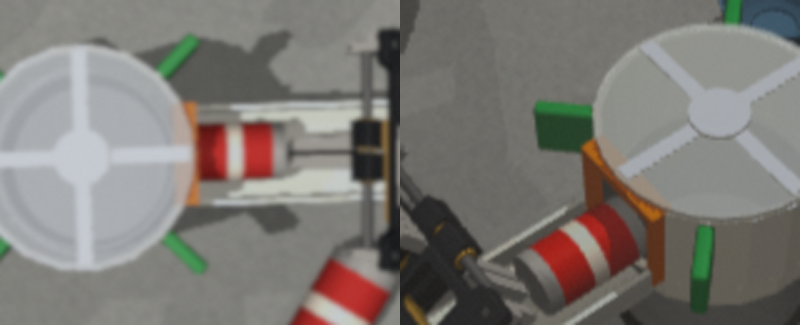

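Call:
{"fn": "arm_command", "kwargs": {"steps": [[0, 12, 0, 8, 0], [0, 25, -1, 16, 0], [0, 38, -1, 25, 0], [0, 50, -2, 33, 0]]}}

```text
clock: 27.15
eef_pos: [546.4, 46.0, 119.6]
eef_rot: [3.13, -0.582, 1.576]
wrist_force: [-0.2, -0.1, -0.9]
finger_gap: 0.7
finger_force: 0.0
```

Call:
{"fn": "arm_command", "kwargs": {"steps": [[0, 12, 0, 8, 0], [0, 24, -1, 15, 0], [0, 36, -1, 23, 0], [0, 36, -1, 23, 0]]}}

```text
clock: 27.65
eef_pos: [545.4, 88.3, 120.2]
eef_rot: [3.13, -0.581, 1.577]
wrist_force: [0.1, 0.1, -0.1]
finger_gap: 0.9
finger_force: 0.2
```

Run:
```python
from h import *
t=snap('top');s=snap('scene')
st=monitor.read_state();print(st['eef_pos'],st['wrist_force'],st['clock'])
A=t['img'][180:310,250:410];B=s['img'][150:280,230:390]
cv2.imwrite('pics/c6.png',np.hstack([cv2.resize(q,None,fx=2.5,fy=2.5,interpolation=cv2.INTER_CUBIC) for q in(A,B)])[:,:,::-1])
```

```text
[545.55125096  87.31639781 120.13044178] [ 0.52456057 -1.17519555 -0.73924926] 27.75
```

View pics/c6.png

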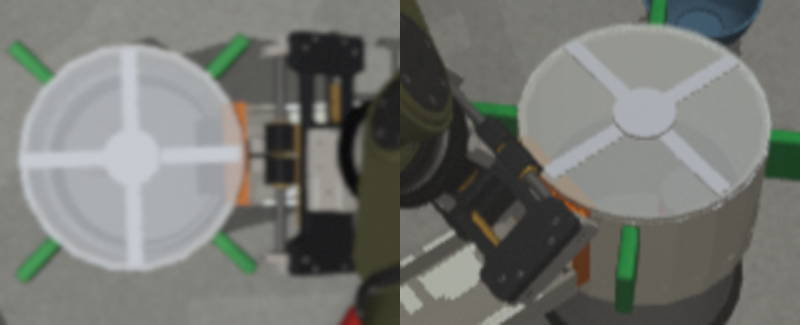

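The top picture shows no tin left on the tray; it seems to have dropped inside. I'll back out.

Call:
{"fn": "arm_command", "kwargs": {"steps": [[0, -20, 1, -13, 0], [0, -45, 2, -30, 0], [0, -85, 3, -56, 0], [0, -125, 4, -82, 0], [0, -165, 4, -108, 0], [0, -165, 4, -150, 0], [0, -165, 4, -200, 0], [0, -165, 4, -200, 0], [0, -165, 4, -200, 0], [0, -165, 4, -200, 0]]}}

```text
clock: 29.0
eef_pos: [548.1, -159.7, 195.7]
eef_rot: [3.132, -0.583, 1.575]
wrist_force: [-0.7, -0.9, -0.5]
finger_gap: 0.4
finger_force: 0.0
```

```bash
python3 th.py
python3 - <<'E'
from fit import *
t=snap('top');s=snap('scene')
for nm,cs in(('t',[t]),('s',[s]),('ts',[t,s])): print(nm,fit(cs,[543.6,149.5,-.03],True)[0]+.032)
for c in(t,s): print([(k,[(np.round(r['rect']).tolist(),round(r['p'],2)) for r in find_in(c,k)[:2]]) for k in('tin_center','flap','mug','jar','bowl')])
B=s['img'][150:310,220:390];A=t['img'][180:340,250:420]
cv2.imwrite('pics/c7.png',np.hstack([cv2.resize(q,None,fx=2.3,fy=2.3,interpolation=cv2.INTER_CUBIC) for q in(A,B)])[:,:,::-1])
E
```

```text
-0.01 0.53 | 0.01 0.53 | -1.57 0.53 | 
-0.01 0.55 | 0.01 0.54 | -1.57 0.54 | 
orange px 59 [288.72881356 224.06779661]
[ 548.26329043 -159.80031819  196.00896971] [179.42606175 -33.3572453   90.24960956] [-1.33764104 -0.25370877 -0.71952976]
270.86377737882447 309.33547018167314 implied th -2.2937233502460677
t [0.005125]
s [-0.00190625]
ts [0.00366016]
[('tin_center', [([402.0, 309.0, 51.0, 53.0], 0.82)]), ('flap', [([362.0, 243.0, 213.0, 98.0], 0.32)]), ('mug', [([418.0, 153.0, 45.0, 46.0], 0.96)]), ('jar', [([285.0, 154.0, 38.0, 46.0], 0.62), ([302.0, 243.0, 99.0, 102.0], 0.22)]), ('bowl', [([215.0, 323.0, 48.0, 49.0], 0.71)])]
[('tin_center', [([188.0, 257.0, 32.0, 64.0], 0.79)]), ('flap', [([291.0, 237.0, 17.0, 27.0], 0.76), ([274.0, 258.0, 252.0, 223.0], 0.69)]), ('mug', [([273.0, 412.0, 47.0, 76.0], 0.96)]), ('jar', [([418.0, 303.0, 48.0, 68.0], 0.7)]), ('bowl', [([352.0, 147.0, 46.0, 36.0], 0.84)])]
```

View pics/c7.png

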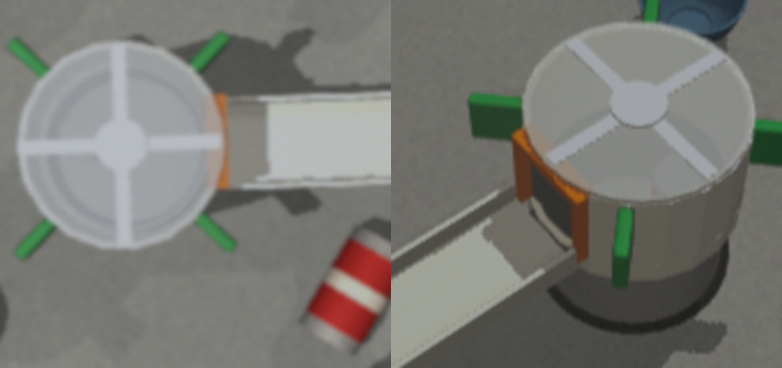

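The tray is empty, the flap hangs shut at about (291,237) in the scene view, and the port is square to the tray (turn about 0.00). The mug, jar and bowl haven't moved.

```bash
python3 -c "
from cell import job
print(job.sign_off())"
```

```text
the job is handed in; nothing more can be done
None
```

I handed the job in at about 29 s: the top is screwed to within about 0.01 rad of square to the tray, the small tin is off the tray and through the port, the flap looks shut, and the mug, jar and bowl are where they stood; the tin's drop is inferred, since I couldn't see it inside the drum.

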